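# Close a spice canister snugly in its bench holder

### The job

Put the square canister upright into the square pocket of the bench holder, fully home, so that it cannot turn. Then screw its lid down clockwise until it is snug, the lid biting on the orange seal, but do not overtighten it: stop while the seal's tab is only dragged a little way round. Let go, leave the canister in the holder and leave the other things on the worktop where they are.

Things in the scene. Friction and masses are not known exactly. Their poses are not given: they have to be found in the camera images.
- jar_mid (a point): centre of the cream plastic canister's square body, half-way up: body 56 x 56 mm, 70 mm high, so 35 mm above its underside; z up, x and y square to its sides. On its flat shoulder follow a 9 to 11 mm gap with a thin neck, then the lid; in all 103 to 106 mm high, 0.3 to 0.5 kg. The lid's thread is already caught: the canister can be lifted by its lid.
- lid_mid (a point): centre, half-way up, of the canister's dark blue round screw lid, 50 mm in diameter, 24 mm high; 21 mm above the shoulder when snug, up to 2.2 mm more before. z up along the screw axis; turns with the lid. Clockwise from above closes it, sinking 1 mm per rad; it bites on the seal after 0.8 to 2.2 rad, which its angle does not tell. A grip of 40 to 60 N turns it without slipping.
- seal: the seal ring under the lid, on the screw axis, 70 mm up. Until the lid bites on it the lid turns easily (0.06 N m). Then the torque needed to turn jumps to 0.4 N m, +0.75 N m per rad, and the seal is dragged along; stopped still, the reading drops by 0.1 to 0.3. Snug: 0.1 to 0.45 rad past the bite, best 0.25 (0.6 N m turning); 0.50 rad is overtightened. Let go when snug, it stays.
- seal_tab (a point): outer end of the seal ring's flat orange tab, 3 mm thick, on the shoulder under the lid, not in the way of fingers. It is 30 mm from the screw axis, straight out along jar_mid's x axis until the lid bites; then it is dragged clockwise with the lid: 2.5 mm to -y in jar_mid's frame is just snug, 13 mm still snug, 14.4 mm overtightened.
- pocket (a point): centre of the flat floor of the holder's square pocket, 6 mm above the worktop; z up, x and y square to its sides. Pocket 60 mm wide: 2 mm play on each side of the canister, which fits in any of its four square turns. Straight red walls end 16 mm above the floor, then a mouth flares out up to about 22 mm above it, 82 mm wide over all. The holder is a 130 mm steel plate fixed to the table.
- brush: yellow-handled pastry brush lying between the two, origin under its middle; to be left alone
- cup: white ceramic cup, 72 mm wide and 60 mm high, origin at the centre of its underside; to be left alone
- round_jar: round amber jar with red cap, 68 mm wide and 95 mm high, origin at the centre of its underside; to be left alone
- bowl: yellow plastic bowl, 150 mm wide and 60 mm high, origin at the centre of its underside; to be left alone
- scraper: steel dough scraper with wooden grip, 100 x 124 mm, lying flat; origin under the middle of its blade; to be left alone

How it is judged:
By the outcome, as a careful person would: the job done as asked, in the order asked, and still so for the second after the job is handed in, with the robot touching nothing.
It also fails if it takes over 69 s, if anything falls off the work surface, if the arm or the gripper's body presses on something with over 40 N, if the wrist force passes 120 N, or if a joint passes its speed limit or range.

### The arm

A 6-joint arm with a two-finger parallel gripper is mounted at the origin on the work surface. World frame = base frame: x ahead of the robot, y to its left, z up, the work surface at z = 0. Lengths are in m, angles in rad, forces in N, time in s.
With the tool pointing down it reaches from about 0.325 to 0.925 m from the base axis. Payload 3.1 kg.
Tool frame: the origin (TCP) lies at the very end of the fingers, on their centre line; the grasp point (between the pads) lies 19 mm behind it; z points along the fingers, y is the direction in which the jaws open and shut (so a half turn about z gives the same grasp; the last joint's range is limited). The gripper opens to 85 mm and grips with 20 to 120 N. Pads are 22 mm wide; open, the fingers measure 114 mm over their backs; the gripper's body (76 mm by 85 mm) begins 54 mm behind the grasp point. The pads swing forward as they close: fully open they stand 13 mm farther back than shut.
Start: joints at [-1.4, 0.217, 1.613, -0, 1.311, -0.112], TCP at [0.174, -0.6, 0.231] pointing down, gripper open.
Joint ranges: [-2.75, 2.75], [-0.78, 2.1], [0.31, 2.55], [-1.13, 4.27], [0.13, 2.63], [-2.58, 2.58]. Speed limits (rad/s): [2.79, 2.79, 3.14, 3.14, 3.14, 3.14].

### API

Orientations are given as a rotation vector (axis times angle).
In Python, from plant import robot gives the robot as it stands. The module is installed in compiled form; this text tells all that it offers.
- The arm moves only by the tool send_rows, never from a script. Its arguments are lists of equal length, an entry for each row: "dp": the shift along the tool's x, y, z in cm, a list of three; "twist": the turn, a rotation vector about the tool's x, y, z in degrees, a list of three; "hand": the closure, from 0 (fully open) to 1 (shut). A call has 1 to 20 rows; each row shifts and turns the commanded pose from where the row before left it, along the tool's axes as they then stand; what a row does not reach is not made up. A row lasts 1/10 s, in which the tool goes at most 50 mm and 8.59 degrees, less where a joint would pass 70% of its speed; a pose out of reach is approached as far as the arm can. A call with a gripper value outside its range is refused whole. The fingers move at their own pace and stop on an object; the grip force is fixed at half the most. Time passes only in rows, so rows that do not move let the fingers close. It gives the time, the measured TCP pose, the force and the opening at its end, in the units of the state.
- robot.get_obs(): the state, without advancing time (a new reading comes with each control period).
- robot.capture(name): name is "side" or "top" or "wrist"; returns a dict with "img" (400x640x3 uint8, red, green, blue), "fov_y" (degrees; the focal length in pixels is half the picture's height over the tangent of half this angle, whatever the lens; pixels are square), "cx", "cy" (the principal point, pixels), "R" (3x3) and "t" (3): a world point X has camera coordinates R X + t; the wrist camera has in their place "tool_from_camera" (4x4, takes a point from camera to tool coordinates, whose origin is the TCP and whose axes are the flange's). Camera axes: x right, y down, z forward; pixel columns grow to the right and rows downward; lengths in m; the calibration is good to about 2 mm. A picture is of the moment at which its call begins: read the wrist's pose just before it. There is no depth.
- robot.close_job(): hands the job in, once; it reports no verdict.
The state is a dict: "time": time; "joint_pos": joint angles; "qd": joint speeds; "effort": joint torques, N m; "tcp_pos": TCP position; "orientation": TCP orientation; "contact_force": force on the tool from outside, world axes, zero at the start; "torque": the same for the moment, N m; "gripper_width": finger opening in m.
Only numpy, scipy, OpenCV 4.12 (cv2) and the standard library are available. Lean on these libraries where they do the work, as an engineer would, in place of code of your own. Each camera call takes 0.05 s, during which the arm holds its last target. There are 200 camera calls.

## Working session

There is one attempt and no reset: what is moved stays moved. The work goes in short steps, Python scripts to look and compute and a tool call to move; the robot and the scene stay as the last step left them, time stands still between calls to the robot, and variables do not carry over. Pictures are saved under pics/ and viewed, about 8 in all and at most 12, crops included, and the job is handed in when it is done.

Besides the shell and the picture viewer there is one more tool, called by a JSON object that holds its "op" and its "data", one argument or row to a line. send_rows: Moves the arm, as the interface text tells. Its arguments: {"type":"object","properties":{"dp":{"type":"array","items":{"type":"array","items":{"type":"number"}}},"twist":{"type":"array","items":{"type":"array","items":{"type":"number"}}},"hand":{"type":"array","items":{"type":"number"}}},"required":["dp","twist","hand"]}

```bash
mkdir -p pics
cat > h.py <<'E'
import numpy as np, cv2
from scipy.spatial.transform import Rotation as Ro
from plant import robot
def cap(name,fn=None):
    o=robot.get_obs(); c=robot.capture(name)
    if 'R' not in c or c.get('R') is None:
        T=np.array(c['tool_from_camera']); Rt=Ro.from_rotvec(o['orientation']).as_matrix()
        Rwc=Rt@T[:3,:3]; p=Rt@T[:3,3]+np.array(o['tcp_pos'])
        c['R']=Rwc.T; c['t']=-Rwc.T@p
    c['R']=np.array(c['R']); c['t']=np.array(c['t'])
    c['f']=200/np.tan(np.radians(c['fov_y'])/2)
    if fn: cv2.imwrite('pics/'+fn,c['img'][:,:,::-1])
    return c
def onz(c,uv,z):
    uv=np.atleast_2d(np.array(uv,float))
    d=np.c_[(uv[:,0]-c['cx'])/c['f'],(uv[:,1]-c['cy'])/c['f'],np.ones(len(uv))]@c['R']
    p=-c['R'].T@c['t']
    return p+d*((z-p[2])/d[:,2])[:,None]
def proj(c,X):
    q=np.atleast_2d(X)@c['R'].T+c['t']
    return q[:,:2]/q[:,2:]*c['f']+[c['cx'],c['cy']]
E
python3 - <<'E'
from h import *
o=robot.get_obs(); print({k:np.round(v,3) for k,v in o.items()})
for n in('top','side','wrist'):
    c=cap(n,n+'0.png'); print(n,c['fov_y'],c['cx'],c['cy'],np.round(-c['R'].T@c['t'],3),np.round(c['R'],2).tolist(), c.keys())
E
```

```text
{'time': np.float64(0.0), 'joint_pos': array([-1.4  ,  0.218,  1.615,  0.   ,  1.311, -0.112]), 'qd': array([-0.   , -0.   , -0.001, -0.002,  0.   ,  0.001]), 'effort': array([-0.0000e+00, -3.9685e+01, -3.0385e+01, -0.0000e+00,  1.0000e-02,
       -0.0000e+00]), 'tcp_pos': array([ 0.174, -0.599,  0.23 ]), 'orientation': array([-3.108, -0.442,  0.   ]), 'contact_force': array([ 0.244, -0.142, -0.602]), 'torque': array([0.017, 0.019, 0.03 ]), 'gripper_width': np.float64(0.085)}
top 43.121603867553546 320.0777143018601 210.0057584871894 [ 0.253 -0.005  1.54 ] [[0.05, -1.0, -0.01], [-0.97, -0.05, -0.22], [0.22, 0.02, -0.98]] dict_keys(['img', 'fov_y', 'cx', 'cy', 'R', 't', 'f'])
side 44.16544531614227 315.90881680019834 198.56081057168174 [0.067 0.849 0.88 ] [[-0.85, -0.52, 0.02], [-0.34, 0.54, -0.77], [0.39, -0.67, -0.64]] dict_keys(['img', 'fov_y', 'cx', 'cy', 'R', 't', 'f'])
wrist 64.43179680178442 323.69830431968853 202.4649754108237 [ 0.249 -0.578  0.373] [[0.28, -0.96, -0.0], [-0.91, -0.27, 0.31], [-0.3, -0.08, -0.95]] dict_keys(['img', 'fov_y', 'cx', 'cy', 'tool_from_camera', 'R', 't', 'f'])
```

View pics/top0.png

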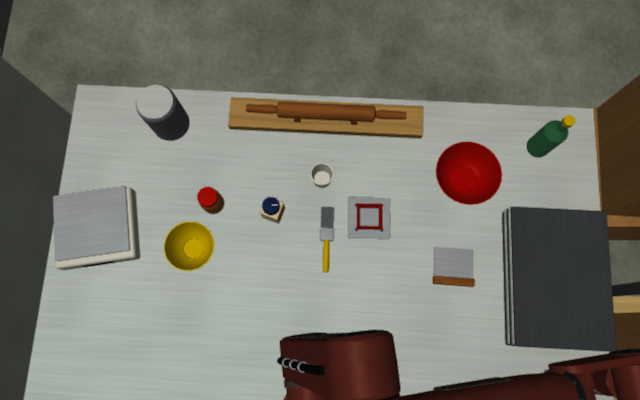

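View pics/side0.png

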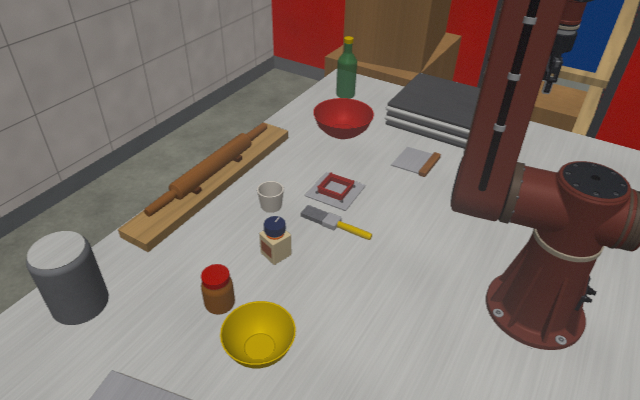

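The top view shows the canister at about (271,208) with its blue lid, the red pocket at (370,217), the cup at (321,175), the brush at (326,240) and the round jar at (209,200). The side view agrees. I'll measure coarsely from the top camera first.

Run:
```python
from h import *
c=cap('top'); im=c['img']; h=cv2.cvtColor(im,cv2.COLOR_RGB2HSV)
def m(lo,hi,box):
    k=cv2.inRange(h,np.array(lo),np.array(hi)); z=np.zeros_like(k); x0,y0,x1,y1=box; z[y0:y1,x0:x1]=k[y0:y1,x0:x1]; return z
lid=m((105,100,20),(130,255,255),(250,185,295,235)); 
red=m((0,120,40),(12,255,255),(345,190,395,245))|m((168,120,40),(180,255,255),(345,190,395,245))
body=m((15,40,80),(32,200,255),(250,185,295,235))
for n,k,z in(('lid',lid,.105),('red',red,.028),('body',body,.07)):
    v,u=np.nonzero(k); r=cv2.minAreaRect(np.c_[u,v].astype(np.float32)); P=onz(c,cv2.boxPoints(r),z)
    print(n,len(u),r,P.mean(0).round(4),np.degrees(np.arctan2(*(P[1]-P[0])[1::-1])).round(1),np.linalg.norm(P[1]-P[0]).round(4),np.linalg.norm(P[2]-P[1]).round(4))
for n,uv,z in(('cup',(321,170),.06),('rj',(207,196),.095),('brush ends',[(327,207),(326,271)],.01),):
    print(n,onz(c,uv,z).round(3).tolist())
b=im[180:245,245:400]; cv2.imwrite('pics/crop1.png',cv2.resize(b[:,:,::-1],None,fx=5,fy=5,interpolation=cv2.INTER_CUBIC))
```

```text
lid 196 ((270.5, 206.0), (16.0, 15.0), 90.0) [0.58   0.1662 0.105 ] -87.1 0.0439 0.0479
red 250 ((368.5, 216.5), (25.0, 25.0), 90.0) [ 0.58   -0.1259  0.028 ] -87.1 0.0767 0.078
body 170 ((272.1500244140625, 209.5500030517578), (21.503488540649414, 21.187259674072266), 18.43494987487793) [0.5775 0.1647 0.07  ] -13.7 0.0643 0.065
cup [[0.71, 0.026, 0.06]]
rj [[0.603, 0.357, 0.095]]
brush ends [[0.607, 0.002, 0.01], [0.409, -0.005, 0.01]]
```

View pics/crop1.png

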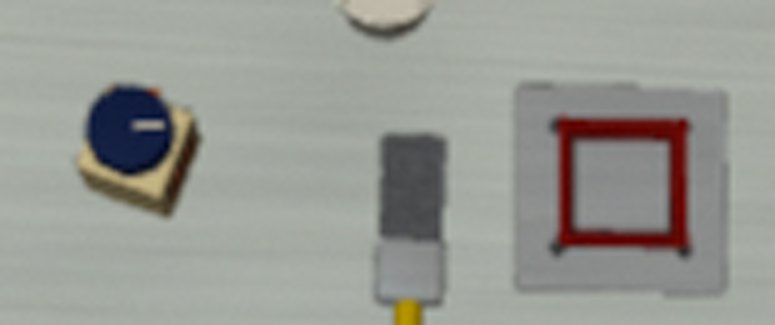

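The crop shows the lid with its white mark, the orange tab just beyond the lid towards upper right, and the holder nearly square to the world. Next I move over the pocket, turn the wrist towards the start of its screwing range, and look closely.

{"op": "send_rows", "data": {
  "dp": [
    [4,-2.6,0],
    [4,-2.6,0],
    [4,-2.6,0],
    [4,-2.6,0],
    [4,-2.6,0],
    [4,-2.6,0],
    [4,-2.6,0],
    [4,-2.6,0],
    [4,-2.6,0],
    [4,-2.6,0],
    [4,-2.6,0],
    [4,-2.6,0],
    [4,-2.6,0],
    [0,0,0],
    [0,0,0],
    [0,0,0],
    [0,0,0],
    [0,0,0],
    [0,0,0],
    [0,0,0]
  ],
  "twist": [
    [0,0,0],
    [0,0,0],
    [0,0,0],
    [0,0,0],
    [0,0,0],
    [0,0,0],
    [0,0,0],
    [0,0,0],
    [0,0,0],
    [0,0,0],
    [0,0,0],
    [0,0,0],
    [0,0,0],
    [0,0,-8],
    [0,0,-8],
    [0,0,-8],
    [0,0,-8],
    [0,0,-8],
    [0,0,-8],
    [0,0,-8]
  ],
  "hand": [0,0,0,0,0,0,0,0,0,0,0,0,0,0,0,0,0,0,0,0]
}}

```text
time: 2.2
tcp_pos: [0.5793, -0.1304, 0.231]
orientation: [-2.533, -1.858, 0.001]
contact_force: [-0.5, -0.5, 0.2]
gripper_width: 0.0855
```

{"op": "send_rows", "data": {
  "dp": [
    [0,0,0],
    [0,0,0],
    [0,0,0],
    [0,0,0],
    [0,0,0],
    [0,0,0],
    [0,0,0],
    [0,0,0],
    [0,0,0],
    [0,0,0]
  ],
  "twist": [
    [0,0,-8],
    [0,0,-8],
    [0,0,-8],
    [0,0,-8],
    [0,0,-8],
    [0,0,-8],
    [0,0,-8],
    [0,0,-8],
    [0,0,0],
    [0,0,0]
  ],
  "hand": [0,0,0,0,0,0,0,0,0,0]
}}

```text
time: 3.2
tcp_pos: [0.5793, -0.1304, 0.2311]
orientation: [-1.176, -2.913, 0.0]
contact_force: [-0.2, -0.8, 0.4]
gripper_width: 0.0854
```

Run:
```python
from h import *
o=robot.get_obs(); print({k:np.round(v,3).tolist() for k,v in o.items()})
R=Ro.from_rotvec(o['orientation']).as_matrix(); print(R.round(3), np.degrees(np.arctan2(R[1,0],R[0,0])))
c=cap('wrist','wp.png')
print(proj(c,[[.58,-.126,.028],[.6,.03,0]]))
```

```text
{'time': 3.2, 'joint_pos': [-0.34, 0.152, 1.689, 0.0, 1.301, -1.143], 'qd': [-0.001, -0.001, -0.002, -0.001, -0.0, -0.006], 'effort': [0.001, -36.807, -30.292, -0.0, 0.002, -0.028], 'tcp_pos': [0.579, -0.13, 0.231], 'orientation': [-1.176, -2.913, 0.0], 'contact_force': [-0.227, -0.761, 0.432], 'torque': [0.024, -0.025, -0.02], 'gripper_width': 0.085}
[[-0.72   0.694 -0.   ]
 [ 0.694  0.72   0.   ]
 [ 0.    -0.    -1.   ]] 136.03700788122535
[[327.60210165 172.42999734]
 [441.79648532  83.50124208]]
```

View pics/wp.png

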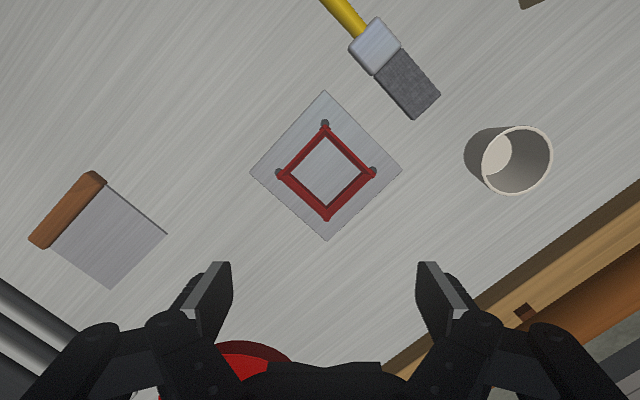

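The wrist view shows the plate corners at about (325,90), (402,168), (327,241) and (249,171), with red walls inside. I fit it both ways.

```bash
cat > pk.py <<'E'
from h import *
def rect(P):
    (cx,cy),(w,h),a=cv2.minAreaRect((P[:,:2]*1000).astype(np.float32)); return np.round([cx,cy,w,h,a],1)
def pocket(c,im):
    h=cv2.cvtColor(im,cv2.COLOR_RGB2HSV)
    k=cv2.inRange(h,np.array((0,150,50)),np.array((10,255,255)))|cv2.inRange(h,np.array((170,150,50)),np.array((180,255,255)))
    n,l,s,_=cv2.connectedComponentsWithStats(k)
    uv=proj(c,[[.58,-.126,.028]])[0]
    v,u=np.nonzero(k); j=np.argmin(np.hypot(u-uv[0],v-uv[1])); q=(l==l[v[j],u[j]]).astype(np.uint8)
    cs,hi=cv2.findContours(q,cv2.RETR_CCOMP,cv2.CHAIN_APPROX_NONE)
    for i,x in enumerate(cs):
        if len(x)<40: continue
        print('hole' if hi[0][i][3]>=0 else 'outer',rect(onz(c,x[:,0],.028)),'z.022',rect(onz(c,x[:,0],.022)),'z.006',rect(onz(c,x[:,0],.006)))
E
python3 - <<'E'
from pk import *
o=robot.get_obs(); c=cap('wrist'); pocket(c,c['img'])
g=cv2.cvtColor(c['img'],cv2.COLOR_RGB2HSV)
pl=np.array([[325,90],[402,168],[327,241],[249,171]],np.float32)
P=onz(c,pl,.006); print('plate',P[:,:2].round(4).tolist(),rect(P), np.linalg.norm(np.diff(P,axis=0),axis=1))
c=cap('top');pocket(c,c['img'])
E
```

```text
plate [[0.5154, -0.0677], [0.6408, -0.0625], [0.6473, -0.191], [0.5181, -0.1948]] [ 580.8 -128.6  129.2  128.7    1.7] [0.12541542 0.12868232 0.12918097]
outer [410.7 -76.5 189.6 835.6  70. ] z.022 [411.3 -76.8 190.4 838.9  70. ] z.006 [413.  -77.5 192.4 847.8  70. ]
hole [ 662.3 -163.3  134.4  130.4   71.2] z.022 [ 663.9 -163.9  134.9  130.9   71.2] z.006 [ 668.3 -165.6  136.3  132.3   71.2]
```

```bash
sed -i 's/150,50/110,40/g' pk.py
python3 - <<'E'
from pk import *
c=cap('wrist'); im=c['img']; print(im[171,285],im[175,355]); 
h=cv2.cvtColor(im,cv2.COLOR_RGB2HSV)
k=cv2.inRange(h,np.array((0,100,40)),np.array((14,255,255)))|cv2.inRange(h,np.array((165,100,40)),np.array((180,255,255)))
k[:,:270]=0;k[:,385:]=0;k[:110]=0;k[230:]=0
cs,hi=cv2.findContours(k,cv2.RETR_CCOMP,cv2.CHAIN_APPROX_NONE)
for i,x in enumerate(cs):
    if len(x)<20: continue
    print('hole' if hi[0][i][3]>=0 else 'outer',len(x),*[rect(onz(c,x[:,0],z)) for z in(.028,.022,.006)])
# plate: edges by gray threshold along rays from centre
g=cv2.GaussianBlur(im,(5,5),0).astype(float)
C=proj(c,[[.581,-.1286,.006]])[0]
E
```

```text
[92 42 40] [148 150 153]
outer 211 [ 580.3 -129.6   79.8   79.7    1.9] [ 581.4 -130.5   81.2   81.1    1.9] [ 584.1 -133.    84.8   84.8    1.9]
hole 147 [ 578.1 -127.7   58.2   57.4    1.6] [ 579.  -128.6   59.3   58.4    1.6] [ 581.6 -130.9   62.    61.     1.6]
```

{"op": "send_rows", "data": {
  "dp": [
    [2.92,3.05,0],
    [2.92,3.05,0],
    [2.92,3.05,0],
    [2.92,3.05,0],
    [2.92,3.05,0],
    [2.92,3.05,0],
    [2.92,3.05,0],
    [0,0,0],
    [0,0,0]
  ],
  "twist": [
    [0,0,0],
    [0,0,0],
    [0,0,0],
    [0,0,0],
    [0,0,0],
    [0,0,0],
    [0,0,0],
    [0,0,0],
    [0,0,0]
  ],
  "hand": [0,0,0,0,0,0,0,0,0]
}}

```text
time: 4.3
tcp_pos: [0.5795, 0.1659, 0.2312]
orientation: [1.169, 2.916, -0.001]
contact_force: [0.5, -1.1, 0.4]
gripper_width: 0.0855
```

Run:
```python
from h import *
o=robot.get_obs(); print(o['joint_pos'].round(3),o['tcp_pos'].round(4))
c=cap('wrist','wc.png'); im=c['img']; h=cv2.cvtColor(im,cv2.COLOR_RGB2HSV)
k=cv2.inRange(h,np.array((105,100,20)),np.array((130,255,255)))
n,l,s,ce=cv2.connectedComponentsWithStats(k); i=1+np.argmax(s[1:,4]); print(s[i],ce[i])
```

```text
[ 1.630e-01  1.710e-01  1.668e+00 -1.000e-03  1.304e+00 -6.450e-01] [0.5795 0.1659 0.2312]
[ 299  169   55   53 1739] [326.54571593 194.20414031]
```

View pics/wc.png

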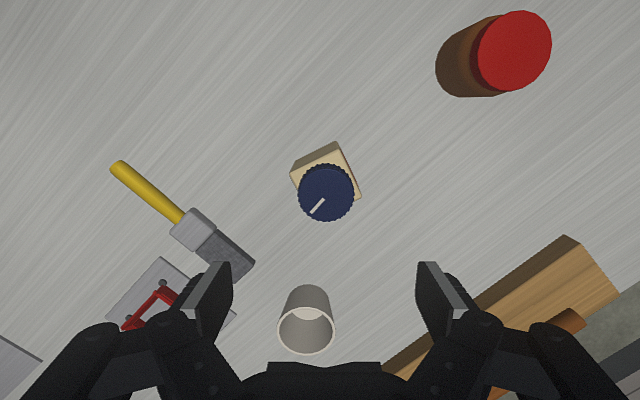

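The wrist view shows the lid at (326,193) and the body behind it with corners near (290,174), (338,145) and (361,197). The tab is hidden under the lid. I enlarge for the body edges.

Run:
```python
from h import *
im=cv2.imread('pics/wc.png')[130:230,275:380]; cv2.imwrite('pics/wc_crop.png',cv2.resize(im,None,fx=6,fy=6,interpolation=cv2.INTER_CUBIC))
```

```text
(no output)
```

View pics/wc_crop.png

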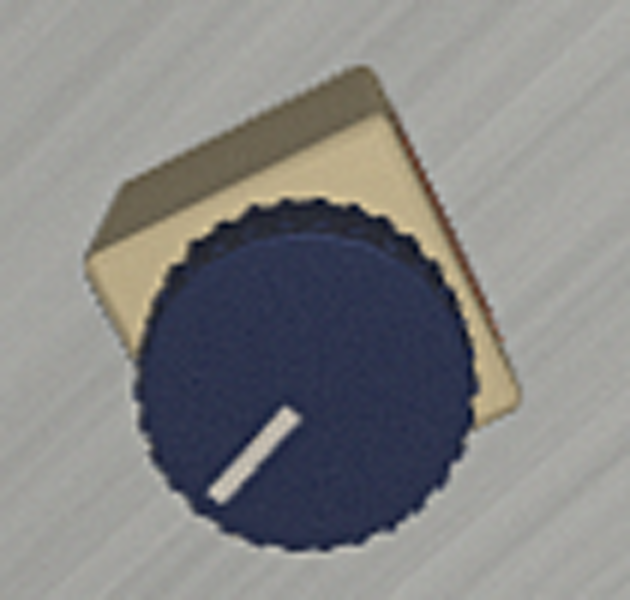

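The crop shows the shoulder corners (crop px) at A(88,258), B(383,112) and C(520,395), and the lid's top face centred at (307,391). The tab is still not visible.

Run:
```python
from h import *
c=cap('wrist')
f=lambda p:np.array(p,float)/6+[275,130]-.4
S=onz(c,[f((88,258)),f((383,110)),f((522,397))],.070)
e1=S[1]-S[0];e2=S[2]-S[1]
print(S.round(4),np.linalg.norm(e1),np.linalg.norm(e2),np.degrees(np.arctan2(e1[1],e1[0]))%90,np.degrees(np.arctan2(e2[1],e2[0]))%90)
print('body centre',(S[0]+S[2])/2)
L=onz(c,[f((307,391)),f((137,391)),f((477,391))],.105);print('lid',L.round(4),np.linalg.norm(L[1]-L[2]))
```

```text
[[0.5475 0.1481 0.07  ]
 [0.5632 0.1991 0.07  ]
 [0.614  0.1834 0.07  ]] 0.053371193306487624 0.05322884587163044 72.89828104557405 72.792535033714
body centre [0.58074625 0.16573581 0.07      ]
lid [[0.5808 0.1652 0.105 ]
 [0.5635 0.1472 0.105 ]
 [0.5982 0.1833 0.105 ]] 0.05006670127193765
```

{"op": "send_rows", "data": {
  "dp": [
    [-0.13,0.05,4],
    [0,0,4],
    [0,0,3],
    [0,0,2],
    [0,0,1.5],
    [0,0,1.1],
    [0,0,0],
    [0,0,0],
    [0,0,0],
    [0,0,0],
    [0,0,0],
    [0,0,0],
    [0,0,0],
    [0,0,0],
    [0,0,0]
  ],
  "twist": [
    [0,0,0],
    [0,0,0],
    [0,0,0],
    [0,0,0],
    [0,0,0],
    [0,0,0],
    [0,0,0],
    [0,0,0],
    [0,0,0],
    [0,0,0],
    [0,0,0],
    [0,0,0],
    [0,0,0],
    [0,0,0],
    [0,0,0]
  ],
  "hand": [0,0,0,0,0,0,0,1,1,1,1,1,1,1,1]
}}

```text
time: 5.9
tcp_pos: [0.5826, 0.1652, 0.0771]
orientation: [1.171, 2.912, 0.004]
contact_force: [1.1, 1.3, 5.6]
gripper_width: 0.0483
```

Run:
```python
from h import *
o=robot.get_obs(); print({k:np.round(v,3).tolist() for k,v in o.items()})
cap('wrist','wg.png')
```

```text
{'time': 5.9, 'joint_pos': [0.16, 0.346, 1.767, 0.001, 1.025, -0.647], 'qd': [0.002, -0.0, -0.001, -0.0, -0.0, 0.001], 'effort': [-0.78, -36.814, -22.666, -0.349, 0.254, -0.022], 'tcp_pos': [0.583, 0.165, 0.077], 'orientation': [1.171, 2.912, 0.004], 'contact_force': [1.131, 1.308, 5.598], 'torque': [0.227, -0.1, 0.025], 'gripper_width': 0.048}
```

View pics/wg.png

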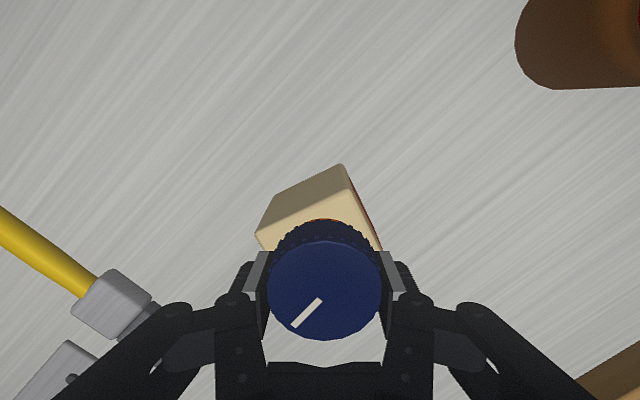

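The picture shows the lid gripped between the pads, centred at about (324,290), with the edge of the orange tab just visible behind at (325,219). I lift it and weigh it.

{"op": "send_rows", "data": {
  "dp": [
    [0,0,-0.5],
    [0,0,-1.5],
    [0,0,-2],
    [0,0,-2],
    [0,0,-2],
    [0,0,-1],
    [0,0,0],
    [0,0,0],
    [0,0,0]
  ],
  "twist": [
    [0,0,0],
    [0,0,0],
    [0,0,0],
    [0,0,-3],
    [0,0,-8],
    [0,0,-8],
    [0,0,0],
    [0,0,0],
    [0,0,0]
  ],
  "hand": [1,1,1,1,1,1,1,1,1]
}}

```text
time: 6.85
tcp_pos: [0.5795, 0.1642, 0.1636]
orientation: [-0.677, -3.064, 0.002]
contact_force: [0.3, 0.0, -3.5]
gripper_width: 0.0484
```

Run:
```python
from h import *
o=robot.get_obs(); print({k:np.round(v,3).tolist() for k,v in o.items()})
R=Ro.from_rotvec(o['orientation']).as_matrix(); print(R.round(3), np.degrees(np.arctan2(R[1,0],R[0,0])))
c=cap('wrist','wl.png'); im=c['img'];p=o['tcp_pos']
# lid circle centre on the plane of the lid's top (tcp ~ .077 when top ~ .105)
z=p[2]+.028
h=cv2.cvtColor(im,cv2.COLOR_RGB2HSV); k=cv2.inRange(h,np.array((105,100,20)),np.array((130,255,255)))
n,l,s,ce=cv2.connectedComponentsWithStats(k); i=1+np.argmax(s[1:,4]); print(s[i],ce[i])
for uv in((324,290),):
  L=onz(c,uv,z)[0]; print('lid in tool',R.T@(L-p))
cv2.imwrite('pics/wl_crop.png',cv2.resize(im[130:360,220:430,::-1],None,fx=2.5,fy=2.5,interpolation=cv2.INTER_CUBIC))
```

```text
{'time': 6.85, 'joint_pos': [0.16, 0.237, 1.723, -0.0, 1.186, -0.976], 'qd': [0.0, 0.006, -0.001, 0.002, -0.003, -0.008], 'effort': [-0.011, -41.805, -31.167, -0.0, -0.007, 0.01], 'tcp_pos': [0.579, 0.164, 0.164], 'orientation': [-0.677, -3.064, 0.002], 'contact_force': [0.346, 0.037, -3.549], 'torque': [0.036, 0.066, -0.024], 'gripper_width': 0.048}
[[-0.907  0.421 -0.004]
 [ 0.421  0.907 -0.001]
 [ 0.003 -0.002 -1.   ]] 155.0897402651483
[ 267  239  115  102 8791] [324.49641679 288.77454215]
lid in tool [ 0.00367223 -0.00053167 -0.02798825]
```

View pics/wl_crop.png

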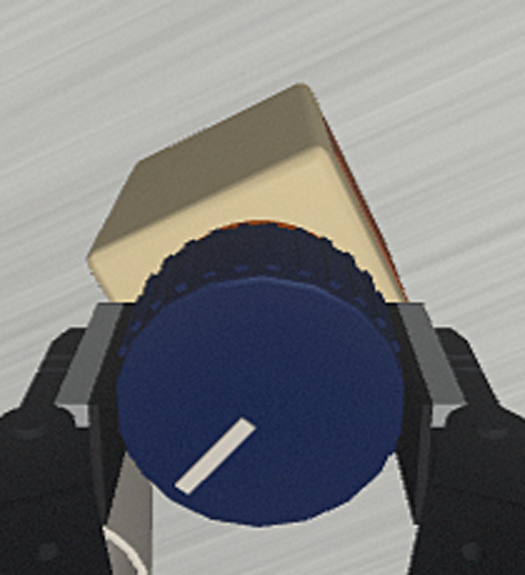

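{"op": "send_rows", "data": {
  "dp": [
    [-0.9,-1.9,0],
    [-1.8,-3.8,0],
    [-1.8,-3.8,0],
    [-1.8,-3.8,0],
    [-1.8,-3.8,0],
    [-1.8,-3.8,0],
    [-1.8,-3.8,0],
    [-0.9,-1.9,0],
    [0,0,1],
    [0,0,2],
    [0,0,1.5],
    [0,0,0.5],
    [0,0,0],
    [0,0,0]
  ],
  "twist": [
    [0,0,0],
    [0,0,0],
    [0,0,0],
    [0,0,0],
    [0,0,0],
    [0,0,0],
    [0,0,0],
    [0,0,0],
    [0,0,0],
    [0,0,0],
    [0,0,0],
    [0,0,0],
    [0,0,0],
    [0,0,0]
  ],
  "hand": [1,1,1,1,1,1,1,1,1,1,1,1,1,1]
}}

```text
time: 8.3
tcp_pos: [0.5842, -0.1294, 0.1155]
orientation: [0.673, 3.068, -0.0]
contact_force: [0.6, -0.1, -4.4]
gripper_width: 0.0482
```

Run:
```python
from h import *
o=robot.get_obs(); print({k:np.round(v,4).tolist() for k,v in o.items() if k in('tcp_pos','contact_force','torque','gripper_width','time')})
c=cap('wrist'); s=cap('side')
a=c['img'][60:360,170:470,::-1]
u,v=proj(s,[[.58,-.129,.05]])[0].astype(int); b=s['img'][v-60:v+40,u-50:u+50,::-1]
cv2.imwrite('pics/pre.png',np.hstack([cv2.resize(a,(400,400)),cv2.resize(b,(400,400),interpolation=cv2.INTER_CUBIC)]))
```

```text
{'time': 8.3, 'tcp_pos': [0.5842, -0.1294, 0.1155], 'contact_force': [0.5992, -0.1131, -4.3575], 'torque': [0.0133, -0.035, -0.0016], 'gripper_width': 0.0482}
```

View pics/pre.png

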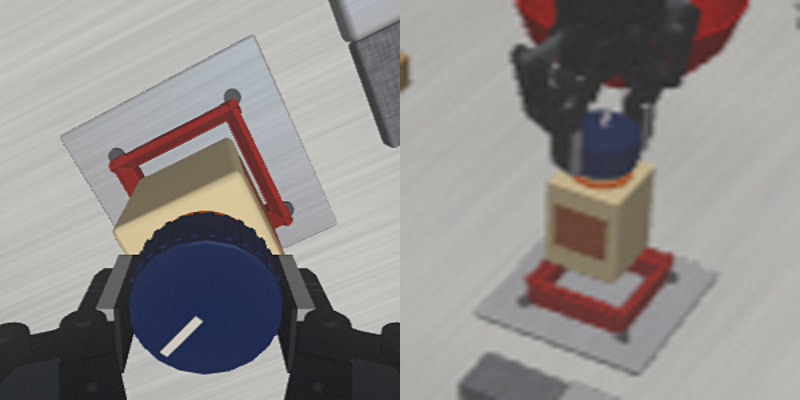

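The picture shows the canister just over the mouth, its sides parallel to the walls. I correct 2 mm and lower it gently.

{"op": "send_rows", "data": {
  "dp": [
    [0.18,-0.15,0],
    [0,0,0.4],
    [0,0,0.5],
    [0,0,0.5],
    [0,0,0.4],
    [0,0,0.4],
    [0,0,0],
    [0,0,0]
  ],
  "twist": [
    [0,0,0],
    [0,0,0],
    [0,0,0],
    [0,0,0],
    [0,0,0],
    [0,0,0],
    [0,0,0],
    [0,0,0]
  ],
  "hand": [1,1,1,1,1,1,1,1]
}}

```text
time: 9.2
tcp_pos: [0.5814, -0.1304, 0.093]
orientation: [-0.674, -3.068, -0.0]
contact_force: [0.6, -0.7, -3.3]
gripper_width: 0.0483
```

{"op": "send_rows", "data": {
  "dp": [
    [0,0,0.3],
    [0,0,0.3],
    [0,0,0.2],
    [0,0,0.2],
    [0,0,0.1],
    [0,0,0],
    [0,0,0]
  ],
  "twist": [
    [0,0,0],
    [0,0,0],
    [0,0,0],
    [0,0,0],
    [0,0,0],
    [0,0,0],
    [0,0,0]
  ],
  "hand": [1,1,1,1,1,1,1]
}}

```text
time: 9.9
tcp_pos: [0.5818, -0.1304, 0.0833]
orientation: [0.674, 3.068, 0.0]
contact_force: [-2.5, 1.8, 4.2]
gripper_width: 0.0484
```

{"op": "send_rows", "data": {
  "dp": [
    [0,0,0.1],
    [0,0,0.014],
    [0,0,0.014],
    [0,0,0.014],
    [0,0,0.014],
    [0,0,0.014],
    [0,0,0],
    [0,0,0]
  ],
  "twist": [
    [0,0,0],
    [0,0,8],
    [0,0,8],
    [0,0,8],
    [0,0,8],
    [0,0,8],
    [0,0,0],
    [0,0,0]
  ],
  "hand": [1,1,1,1,1,1,1,1]
}}

```text
time: 10.7
tcp_pos: [0.5824, -0.1305, 0.0824]
orientation: [1.683, 2.651, 0.001]
contact_force: [-3.8, 1.8, 7.2]
gripper_width: 0.0485
```

```bash
cat > st.py <<'E'
from h import *
o=robot.get_obs(); R=Ro.from_rotvec(o['orientation']).as_matrix()
print(round(float(o['time']),2),'p',o['tcp_pos'].round(4),'psi',np.degrees(np.arctan2(R[1,0],R[0,0])).round(2),'F',o['contact_force'].round(1),'T',o['torque'].round(3),'j6',o['joint_pos'][5].round(3),'e6',o['effort'][5].round(3),'w',o['gripper_width'].round(4))
E
python3 st.py
```

```text
Traceback (most recent call last):
  File "st.py", line 3, in <module>
    print(round(float(o['time']),2),'p',o['tcp_pos'].round(4),'psi',np.degrees(np.arctan2(R[1,0],R[0,0])).round(2),'F',o['contact_force'].round(1),'T',o['torque'].round(3),'j6',o['joint_pos'][5].round(3),'e6',o['effort'][5].round(3),'w',o['gripper_width'].round(4))
                                                                                                                                                                                                                                             ^^^^^^^^^^^^^^^^^^^^^^^^
AttributeError: 'float' object has no attribute 'round'
```

```bash
sed -i "s/o\['gripper_width'\].round(4)/round(float(o['gripper_width']),4)/" st.py; python3 st.py
```

```text
10.7 p [ 0.5824 -0.1305  0.0824] psi 115.19 F [-3.8  1.8  7.2] T [ 0.323  0.677 -0.049] j6 -0.778 e6 -0.049 w 0.0485
```

{"op": "send_rows", "data": {
  "dp": [
    [0,0,0.005],
    [0,0,0.005]
  ],
  "twist": [
    [0,0,3],
    [0,0,3]
  ],
  "hand": [1,1]
}}

```text
time: 10.9
tcp_pos: [0.5823, -0.1305, 0.0823]
orientation: [1.821, 2.558, 0.001]
contact_force: [-4.4, 2.0, 7.9]
gripper_width: 0.0482
```

```bash
python3 st.py
```

```text
10.9 p [ 0.5823 -0.1305  0.0823] psi 109.1 F [-4.4  2.   7.9] T [0.273 0.669 0.081] j6 -0.672 e6 -0.291 w 0.0482
```

{"op": "send_rows", "data": {
  "dp": [
    [0,0,0.005],
    [0,0,0.005]
  ],
  "twist": [
    [0,0,3],
    [0,0,3]
  ],
  "hand": [1,1]
}}

```text
time: 11.1
tcp_pos: [0.5822, -0.1305, 0.0822]
orientation: [1.953, 2.46, 0.001]
contact_force: [-3.9, 2.3, 7.8]
gripper_width: 0.0483
```

```bash
python3 st.py
```

```text
11.1 p [ 0.5822 -0.1305  0.0822] psi 103.1 F [-3.9  2.3  7.8] T [0.29  0.714 0.03 ] j6 -0.567 e6 -0.285 w 0.0483
```

{"op": "send_rows", "data": {
  "dp": [
    [0,0,0.005],
    [0,0,0.005]
  ],
  "twist": [
    [0,0,3],
    [0,0,3]
  ],
  "hand": [1,1]
}}

```text
time: 11.3
tcp_pos: [0.5821, -0.1305, 0.0821]
orientation: [2.079, 2.354, 0.0]
contact_force: [-4.9, 2.2, 7.5]
gripper_width: 0.0483
```

```bash
python3 st.py
```

```text
11.3 p [ 0.5821 -0.1305  0.0821] psi 97.1 F [-4.9  2.2  7.5] T [0.31  0.77  0.007] j6 -0.462 e6 -0.284 w 0.0483
```

{"op": "send_rows", "data": {
  "dp": [
    [0,0,0.005],
    [0,0,0.005]
  ],
  "twist": [
    [0,0,3],
    [0,0,3]
  ],
  "hand": [1,1]
}}

```text
time: 11.5
tcp_pos: [0.582, -0.1305, 0.082]
orientation: [2.198, 2.243, 0.0]
contact_force: [-4.5, 2.3, 8.3]
gripper_width: 0.048
```

```bash
python3 st.py
```

```text
11.5 p [ 0.582  -0.1305  0.082 ] psi 91.16 F [-4.5  2.3  8.3] T [0.366 0.805 0.402] j6 -0.358 e6 0.076 w 0.048
```

The bite came within the last step, with torque jumping from about 0.03 to 0.40 N m. I continue in small steps.

{"op": "send_rows", "data": {
  "dp": [
    [0,0,0.005],
    [0,0,0.005]
  ],
  "twist": [
    [0,0,3],
    [0,0,3]
  ],
  "hand": [1,1]
}}

```text
time: 11.7
tcp_pos: [0.582, -0.1305, 0.082]
orientation: [2.312, 2.126, -0.0]
contact_force: [-5.1, 2.9, 9.5]
gripper_width: 0.0484
```

```bash
python3 st.py
```

```text
11.7 p [ 0.582  -0.1305  0.082 ] psi 85.21 F [-5.1  2.9  9.5] T [0.406 0.884 0.434] j6 -0.254 e6 0.123 w 0.0484
```

{"op": "send_rows", "data": {
  "dp": [
    [0,0,0.003]
  ],
  "twist": [
    [0,0,3]
  ],
  "hand": [1]
}}

```text
time: 11.8
tcp_pos: [0.5819, -0.1305, 0.082]
orientation: [2.367, 2.065, -0.0]
contact_force: [-4.7, 2.6, 9.3]
gripper_width: 0.0485
```

```bash
python3 st.py
```

```text
11.8 p [ 0.5819 -0.1305  0.082 ] psi 82.22 F [-4.7  2.6  9.3] T [0.424 0.92  0.495] j6 -0.202 e6 0.16 w 0.0485
```

{"op": "send_rows", "data": {
  "dp": [
    [0,0,0.003],
    [0,0,0.002]
  ],
  "twist": [
    [0,0,2.5],
    [0,0,2]
  ],
  "hand": [1,1]
}}

```text
time: 12.0
tcp_pos: [0.5818, -0.1304, 0.082]
orientation: [2.445, 1.972, -0.001]
contact_force: [-5.3, 3.0, 8.8]
gripper_width: 0.0484
```

```bash
python3 st.py
```

```text
12.0 p [ 0.5818 -0.1304  0.082 ] psi 77.77 F [-5.3  3.   8.8] T [0.45  0.964 0.575] j6 -0.124 e6 0.355 w 0.0484
```

{"op": "send_rows", "data": {
  "dp": [
    [0,0,0],
    [0,0,0],
    [0,0,0]
  ],
  "twist": [
    [0,0,0],
    [0,0,0],
    [0,0,0]
  ],
  "hand": [1,1,1]
}}

```text
time: 12.3
tcp_pos: [0.5819, -0.1304, 0.082]
orientation: [2.444, 1.973, -0.0]
contact_force: [-4.5, 3.1, 9.4]
gripper_width: 0.048
```

```bash
python3 st.py
```

```text
12.3 p [ 0.5819 -0.1304  0.082 ] psi 77.83 F [-4.5  3.1  9.4] T [0.449 0.942 0.378] j6 -0.125 e6 0.424 w 0.048
```

The torque is 0.575 N m turning and 0.38 stopped, about 0.25 rad past the bite. I release, go up and look.

{"op": "send_rows", "data": {
  "dp": [
    [0,0,0],
    [0,0,0],
    [0,0,0],
    [0,0,0],
    [0,0,0],
    [0,0,0],
    [0,0,0],
    [0,0,-1],
    [0,0,-2],
    [0,0,-3],
    [0,0,-4],
    [0,0,-4],
    [0,0,-2],
    [0,0,0],
    [0,0,0]
  ],
  "twist": [
    [0,0,0],
    [0,0,0],
    [0,0,0],
    [0,0,0],
    [0,0,0],
    [0,0,0],
    [0,0,0],
    [0,0,0],
    [0,0,0],
    [0,0,0],
    [0,0,0],
    [0,0,0],
    [0,0,0],
    [0,0,0],
    [0,0,0]
  ],
  "hand": [0,0,0,0,0,0,0,0,0,0,0,0,0,0,0]
}}

```text
time: 13.8
tcp_pos: [0.5815, -0.1304, 0.2405]
orientation: [2.446, 1.97, 0.001]
contact_force: [0.4, -0.1, -1.1]
gripper_width: 0.0857
```

```bash
python3 st.py
python3 - <<'E'
from h import *
c=cap('wrist','wf.png'); s=cap('side','sf.png'); t=cap('top','tf.png')
def crop(k,X,r,n):
    u,v=proj(k,[X])[0].astype(int); y=max(v-r,0);x=max(u-r,0); print(x,y); return cv2.resize(k['img'][y:y+2*r,x:x+2*r,::-1],(n,n),interpolation=cv2.INTER_CUBIC)
cv2.imwrite('pics/fin.png',np.hstack([crop(c,[.58,-.129,.05],70,400),crop(s,[.58,-.129,.06],40,400)]))
E
```

```text
13.8 p [ 0.5815 -0.1304  0.2405] psi 77.71 F [ 0.4 -0.1 -1.1] T [ 0.025  0.024 -0.006] j6 -0.124 e6 -0.0 w 0.0857
252 105
296 134
```

View pics/fin.png

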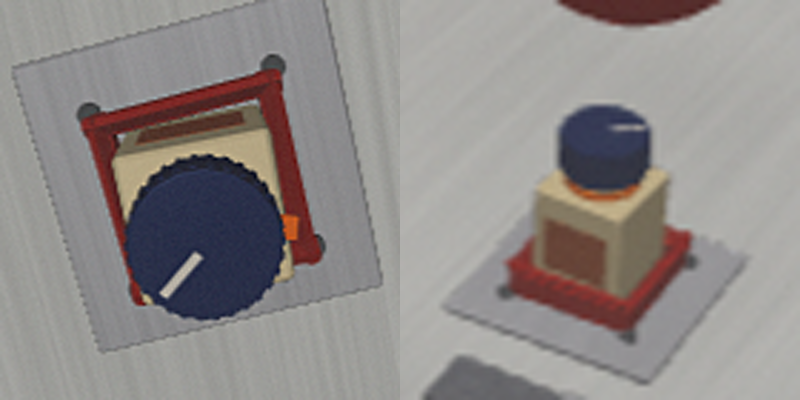

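The wrist crop shows the canister down between the red walls and the orange tab sticking out at crop (291,227). I measure the tab and the seating height.

Run:
```python
from h import *
c=cap('wrist'); im=c['img']; h=cv2.cvtColor(im,cv2.COLOR_RGB2HSV)
k=cv2.inRange(h,np.array((5,180,120)),np.array((20,255,255))); z=np.zeros_like(k); z[160:215,335:375]=k[160:215,335:375]
v,u=np.nonzero(z); print(len(u),u.min(),u.max(),v.min(),v.max())
T=onz(c,np.c_[u,v],.079)
f=lambda p:np.array(p,float)*.35+[252,105]
L=onz(c,f((206,243)),.110)[0]; print('lid',L)
# shoulder corners: back-left(115,157), back-right (270,128), front-right (293,278)
S=onz(c,[f(p) for p in((113,156),(270,128),(295,280))],.076); C=(S[0]+S[2])/2
e=[np.degrees(np.arctan2(*(S[i+1]-S[i])[1::-1]))for i in(0,1)]; print(S.round(4),np.linalg.norm(np.diff(S,axis=0),axis=1),e,C)
d=T-C; a=np.degrees(np.arctan2(d[:,1],d[:,0])); r=np.hypot(d[:,0],d[:,1]); far=r>r.max()-.004
print('tab r',r.min(),r.max(),'angle',np.median(a),a[far].mean(),a.min(),a.max())
lid=cv2.inRange(h,np.array((105,100,20)),np.array((130,255,255))); 
# other things moved?
t0=cv2.imread('pics/top0.png'); t1=cv2.imread('pics/tf.png'); D=np.abs(t0.astype(int)-t1).max(2)>50
n,l,s,ce=cv2.connectedComponentsWithStats(D.astype(np.uint8)); print([(x[:5].tolist()) for x in s[1:] if x[4]>8])
```

```text
41 353 359 181 189
lid [ 0.57990048 -0.12714823  0.11      ]
[[ 0.5535 -0.0999  0.076 ]
 [ 0.6072 -0.1019  0.076 ]
 [ 0.6055 -0.1563  0.076 ]] [0.05370007 0.05436487] [np.float64(-2.166480242593839), np.float64(-91.74582323138478)] [ 0.57954599 -0.1280775   0.076     ]
tab r 0.028284638712906384 0.0341330526945965 angle -16.59300180445665 -17.02401770880621 -24.461740364336652 -9.200894702785018
[[289, 136, 351, 264, 20541], [260, 196, 26, 28, 490], [279, 336, 9, 19, 93], [298, 338, 6, 2, 10], [180, 358, 144, 42, 3170]]
```

```bash
python3 -c "
from plant import robot
print(robot.close_job())"
```

```text
the job is handed in; nothing more can be done
None
```

The canister is upright in the holder's pocket with its lid snug, and the job is handed in. It took about 14 s of the 69 s allowed.

**Seating:** I lifted the canister by its lid, turned it 19° to match the pocket and lowered it until it met the floor. The tool stopped 6.2 mm higher than when I gripped the canister on the worktop, against 6 mm expected. The last views show it between the red walls. It sits about 4° off the measured pocket angle, which is roughly the play in the pocket plus measuring error.

**Lid:** I turned it clockwise about 77°. The seal bit between 58° and 64°, where the torque jumped from about 0.03 to 0.40 N m. I stopped at 0.575 N m turning, which settled to 0.38 N m. After letting go, the last wrist picture put the tab about 15° (0.26 rad, about 8 mm) clockwise of the canister's x axis, close to the best value of 0.25 rad. The bite bracket alone allows 0.23 to 0.34 rad, all of it within snug.

**Other checks:** The gripper is open and about 0.16 m above its grasp height, with no contact force. The largest contact force I read was about 11 N.

**Not fully checked:** The final comparison with the top camera could not see the things under the arm. I saw no sign of touching the brush or the cup, and the hand was raised when it passed over that part of the bench.

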